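# Put the peeler away in the box with the sliding cover

### The job

Put the vegetable peeler away in the wooden utensil box: slide the cover all the way back, lay the peeler flat lengthwise in the box with its blade tucked well in under the fixed deck, then slide the cover fully shut. A partition under the deck makes two lanes, and a whetstone hidden under the deck blocks one of them, so feel with the peeler for the free lane. Do not disturb the tuna tin and the spice jar beside the work.

Things in the scene. Friction and masses are not known exactly. Their poses are not given: they have to be found in the camera images.
- utensil_box: Wooden box fixed to the worktop, 220 (x) x 140 (y) mm, walls 6 mm, rim 47 mm high; a rail 6 mm wide on each long side rises to 57 mm. Origin: centre of its underside; x along its length, away from the robot, y across, z up. Inside: floor at z 6 mm, x -104 to 104, y -64 to 64 mm. The part beyond the deck (x -8 to 104 mm) is the opening that the cover shuts, shorter than the peeler.
- deck_edge (a point): Middle of the edge of the fixed deck, box (-8, 0, 42) mm. The deck (box z 42 to 47 mm) roofs the near part of the box from x -110 mm to this edge, with 36 mm of height under it. Under the deck only, a 4 mm partition along y = 0 makes two lanes 62 mm wide. A tilted peeler's blade can be passed in under this edge.
- lane_left (a point): Mouth of the lane at the box's +y side, box (-8, 33, 6) mm, on the floor. One of the two lanes, not told which, is blocked by a fixed whetstone (54 mm wide, 30 mm high) from the end wall to box x -30 mm: there a blade stops 22 mm past the deck edge. In the free lane it can go on to box x -100 mm (thin cork pad on the end wall), and only there the peeler fits.
- lane_right (a point): Mouth of the lane at the box's -y side, box (-8, -33, 6) mm, on the floor; as the other, it may be the free or the blocked one.
- cover (a joint): How far the cover is open, m: 0 = shut, 0.118 = fully back, hard stops at both. It opens along the box's -x, toward the robot, over the deck. Board 130 x 124 x 6 mm, box z 48 to 54 mm, shut it spans box x -20 to 110 mm. About 2.5 N of sliding friction; it stays where it is left. It may start up to 25 mm open.
- cover_grip (a point): Centre of the top of the cover's grip bar, which stands across the box: 16 mm thick along box x, 70 mm long along y, 26 mm high (box z 54 to 80 mm, this point at 80). It lies at box x = 45 mm minus the cover's opening, y = 0. Pinch it across its 16 mm or push on its sides.
- peeler: Vegetable peeler lying on the worktop, 170 mm long, about 80 g. Origin: middle of its length, at its underside; x points along it to the blade tip, y across, z up. Handle x -85 to +20 mm, 24 mm wide, 17 mm thick; blade x +15 to +85 mm, 14 mm wide, 6 mm thick, flush with the underside.
- blade_tip (a point): Tip of the peeler's blade: peeler x = +85 mm, z = 3 mm.
- handle_end (a point): End of the peeler's handle: peeler x = -85 mm, z = 8 mm.
- tuna_tin: Bystander: low round tin, 86 mm across, 40 mm high. Origin: centre of its underside.
- spice_jar: Bystander: spice jar, 41 mm across, 105 mm high. Origin: centre of its underside.

How it is judged:
By the outcome, as a careful person would: the job done as asked, in the order asked, and still so for the second after the job is handed in, with the robot touching nothing.
It also fails if it takes over 72 s, if anything falls off the work surface, if the arm or the gripper's body presses on something with over 40 N, if the wrist force passes 120 N, or if a joint passes its speed limit or range.

### The arm

A 6-joint arm with a two-finger parallel gripper is mounted at the origin on a cart in front of the work surface, level with it; the furniture and walls round the work are solid. World frame = base frame: x ahead of the robot, y to its left, z up, the work surface at z = 0. Lengths are in m, angles in rad, forces in N, time in s.
With the tool pointing down it reaches from about 0.225 to 0.725 m from the base axis. Payload 3.1 kg.
Tool frame: the origin (TCP) lies between the finger pads; the fingertips stand 19 mm ahead of it and the grasp point (between the pads) is the TCP; z points along the fingers, y is the line along which they close (so a half turn about z gives the same grasp; the last joint's range is limited). The gripper opens to 85 mm and grips with 20 to 120 N. Pads are 22 mm wide; open, the fingers measure 114 mm over their backs; the gripper's body (76 mm by 85 mm) begins 54 mm behind the grasp point. The pads swing forward as they close: fully open they stand 13 mm farther back than shut.
Start: joints at [-1.467, 0.048, 0.099, 1.622, 0, 1.443], TCP at [0.121, -0.511, 0.25] pointing down, gripper open.
Joint ranges: [-2.91, 2.91], [-0.99, 1.94], [-1.21, 1.42], [-2.12, 2.29], [-1.49, 1.47], [-3.14, 3.14]. Speed limits (rad/s): [2.79, 2.79, 3.14, 3.14, 3.14, 3.14].

### API

Orientations are given as a unit quaternion [w, x, y, z].
In Python, from rig import arm gives the robot as it stands.
- The arm moves only by the tool inch_along, called after "Call:" as name(argument=value, ...) on one line, values as JSON. Schema: {"type":"object","properties":{"ticks":{"type":"array","items":{"type":"number"},"minItems":7,"maxItems":84},"only":{"type":"string"},"quiet":{"type":"boolean"},"lines":{"type":"string"}},"required":["ticks"],"additionalProperties":false}. ticks is one flat list of numbers that holds 1 to 12 rows one after another, with no inner brackets; each row has 7 numbers: the finger opening in m, then dx, dy, dz in m, then a rotation vector rx, ry, rz in rad; each row shifts and turns the commanded pose from where the row before left it, along the tool's axes as they then stand; what a row does not reach is not made up. A row lasts 1/8 s, in which the tool goes at most 0.0625 m and 0.188 rad, less where a joint would pass 70% of its speed; a pose out of reach is approached as far as the arm can. The fingers move at their own pace and stop on an object; the grip force is fixed at half the most. Time passes only in rows, so rows that do not move let the fingers close. The tool returns the time, the measured TCP pose, the force, the opening and the grip force at its end. only (a regular expression) keeps the lines of the reply that match it, lines (a string "A,B") keeps lines A to B, and quiet returns only ok. Input that does not fit is refused with a message, and nothing moves.
- arm.observe(): the state, without advancing time (a new reading comes with each control period).
- arm.capture(name): name is "scene" or "side" or "wrist"; returns a dict with "image" (400x640x3 uint8, red, green, blue), "depth" (400x640 float32, m along the optical axis (not along the pixel's ray), 0 where there is no reading), "fx", "fy", "cx", "cy" (pixels), "rvec" (rotation vector, rad) and "tvec" (3), from world to camera coordinates, as OpenCV has them; the wrist camera has in their place "mount" (4x4, takes a point from camera to tool coordinates, whose origin is the TCP and whose axes are the flange's). Camera axes: x right, y down, z forward; pixel columns grow to the right and rows downward; lengths in m; the calibration is good to about 2 mm. A picture is of the moment at which its call begins: read the wrist's pose just before it.
- arm.job_done(): hands the job in; it is judged then, once.
The state is a dict: "time": time; "joint_pos": joint angles; "qvel": joint speeds; "tau": joint torques, N m; "tool_pos": TCP position; "eef_rot": TCP orientation; "ft_force": force on the tool from outside, world axes, zero at the start; "moment": the same for the moment, N m; "opening": finger opening in m; "finger_force": force on a finger pad.
Only numpy, scipy, OpenCV 4.12 (cv2) and the standard library are available. Lean on these libraries where they do the work, as an engineer would, in place of code of your own. Each camera call takes 0.05 s, during which the arm holds its last target. There are 200 camera calls.

## Working session

There is one attempt and no reset: what is moved stays moved. The work goes in short steps, Python scripts to look and compute and a tool call to move; the robot and the scene stay as the last step left them, time stands still between calls to the robot, and variables do not carry over. Pictures are saved under pics/ and viewed, at most 10 in all, crops included, and the job is handed in when it is done.

```bash
ls; mkdir -p pics; cat > h.py <<'E'
import numpy as np, cv2
from rig import arm
def cap(n,f=None):
    c=arm.capture(n)
    if f: cv2.imwrite('pics/'+f,c['image'][:,:,::-1])
    return c
def world(c,st=None):
    """per-pixel world points from depth"""
    h,w=c['depth'].shape; u,v=np.meshgrid(np.arange(w),np.arange(h)); d=c['depth']
    P=np.stack([(u-c['cx'])/c['fx']*d,(v-c['cy'])/c['fy']*d,d],-1)
    R=cv2.Rodrigues(np.array(c['rvec'],float))[0]
    return (P-np.array(c['tvec']))@R
def ray(c,u,v,z):
    R=cv2.Rodrigues(np.array(c['rvec'],float))[0]; o=-R.T@np.array(c['tvec'])
    d=R.T@np.array([(u-c['cx'])/c['fx'],(v-c['cy'])/c['fy'],1]); return o+d*(z-o[2])/d[2]
E
python3 - <<'E'
from h import *
import pickle
C={n:cap(n,n+'0.png') for n in('scene','side')}
pickle.dump(C,open('c0.pkl','wb'))
for n in C:
    c=C[n];R=cv2.Rodrigues(np.array(c['rvec'],float))[0];print(n,(-R.T@np.array(c['tvec'])).round(3),R[2].round(2),(c['depth']>0).mean())
print(arm.observe())
E
```

```text
pics
rig.py
scene [0.055 0.604 0.733] [ 0.46 -0.63 -0.62] 0.99595703125
side [ 0.247 -0.922  0.552] [ 0.32  0.82 -0.48] 0.99581640625
{'time': 0.1, 'joint_pos': array([-1.46680278e+00,  4.87049231e-02,  9.77345298e-02,  1.62197849e+00,
        5.14083753e-07,  1.44301592e+00]), 'qvel': array([ 2.13401172e-03, -1.62593664e-03,  3.55890620e-03, -5.33860966e-05,
        6.38818429e-04,  5.42779349e-04]), 'tau': array([ 3.49176182e-03, -3.39852941e+01,  3.20935178e+01,  1.58494699e-02,
       -9.25480595e-05, -1.93631692e-06]), 'tool_pos': array([ 0.12053951, -0.51045259,  0.24920945]), 'eef_rot': array([-1.07619980e-03,  9.93292040e-01,  1.15627696e-01,  1.30573684e-05]), 'ft_force': array([ 0.21590458, -0.46226675,  0.49927349]), 'moment': array([-0.00336507, -0.03081222,  0.01692506]), 'finger_force': 0.0, 'opening': 0.08550035021837313}
```

View pics/scene0.png

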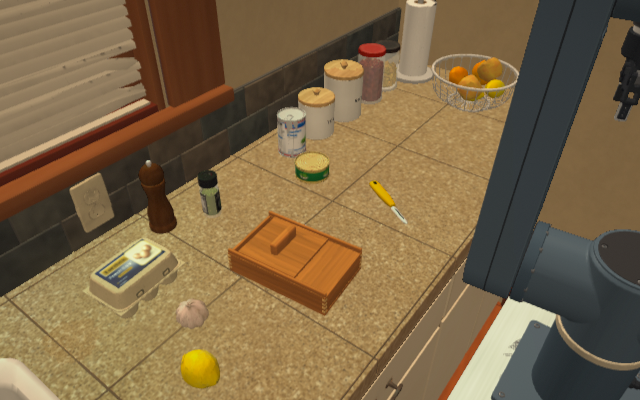

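View pics/side0.png

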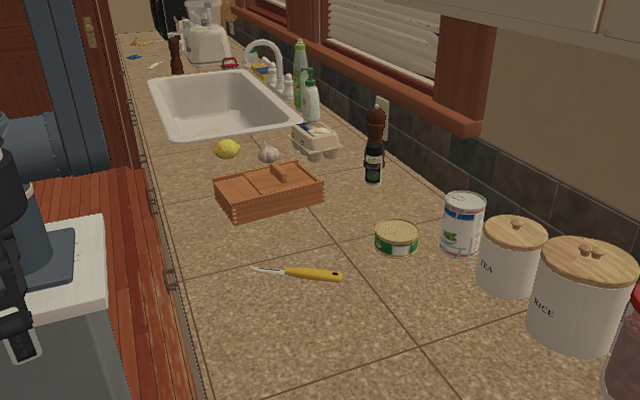

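The scene view shows the box around (295,258) with its grip bar at (283,238). The yellow peeler handle is at (383,193) with the blade tip near (405,221), the tin at (312,167) and the jar at (209,193). The side view has the box at (270,190), the peeler from (250,268) to (343,276) and the tin at (396,238).

```bash
python3 - <<'E'
from h import *
import pickle
C=pickle.load(open('c0.pkl','rb'))
roi={'scene':(360,170,420,230),'side':(240,255,350,290)}
for n in C:
    c=C[n];W=world(c);hsv=cv2.cvtColor(c['image'],cv2.COLOR_RGB2HSV)
    x0,y0,x1,y1=roi[n]; m=np.zeros(W.shape[:2],bool);m[y0:y1,x0:x1]=1
    hm=m&(hsv[...,0]>18)&(hsv[...,0]<32)&(hsv[...,1]>190)&(hsv[...,2]>120)
    p=W[hm]; print(n,'handle',hm.sum(),p.mean(0).round(4),np.percentile(p[:,2],[5,50,95]).round(4))
    v,u=np.nonzero(hm); q=np.array([ray(c,a,b,.010) for a,b in zip(u,v)])
    (cx,cy),(w,h),a=cv2.minAreaRect(q[:,:2].astype(np.float32)); print('  rect@z.01',cx,cy,w,h,a)
    # blade: near table, elevated or low-sat
    bm=m&~hm&(W[...,2]>0.0035)&(W[...,2]<.03); bm2=m&(hsv[...,1]<45)&(hsv[...,2]>130)
    for b in(bm,bm2):
        if b.sum(): v,u=np.nonzero(b); q=np.array([ray(c,a,bb,.005) for a,bb in zip(u,v)]);print('  blade',b.sum(),q.mean(0).round(4),q.min(0).round(4),q.max(0).round(4))
    # box
    bx=(W[...,0]>.2)&(W[...,0]<.8)&(W[...,1]>-.12)&(W[...,1]<.25)&(hsv[...,0]<15)&(hsv[...,1]>120)
    for lo,hi in((.03,.1),(.0535,.0615),(.072,.085)):
        b=bx&(W[...,2]>lo)&(W[...,2]<hi); 
        if b.sum()>5:
            r=cv2.minAreaRect(W[b][:,:2].astype(np.float32)); print('  box',lo,b.sum(),np.round(r[0],4),np.round(r[1],4),round(r[2],2),np.median(W[b],0).round(4))
    # tin / jar tops
    for nm,lo,hi in(('tin',.035,.045),('jar',.098,.112)):
        b=(W[...,2]>lo)&(W[...,2]<hi)&(W[...,0]>.3)&(W[...,0]<.75)&(W[...,1]>-.4)&(W[...,1]<.3)&~bx
        k,l,s,ce=cv2.connectedComponentsWithStats(b.astype(np.uint8))
        for i in range(1,k):
            if s[i,4]>30: print('  ',nm,s[i],np.median(W[l==i],0).round(3),W[l==i].min(0).round(3),W[l==i].max(0).round(3))
    tb=(abs(W[...,2])<.02)&(abs(W[...,0]-.4)<.1)&(abs(W[...,1]+.15)<.1);print('table z',np.median(W[tb][:,2]))
E
```

```text
scene handle 267 [ 0.4984 -0.2407  0.0178] [0.0079 0.0126 0.0168]
  rect@z.01 0.5030015110969543 -0.24970442056655884 0.026067817583680153 0.10459353029727936 59.62361526489258
  blade 131 [ 0.4477 -0.2192  0.005 ] [ 0.4057 -0.2871  0.005 ] [ 0.5534 -0.1367  0.005 ]
  blade 35 [ 0.4343 -0.2098  0.005 ] [ 0.4074 -0.2252  0.005 ] [ 0.4589 -0.1955  0.005 ]
  box 0.03 4766 [0.5147 0.0601] [0.2207 0.1421] 5.82 [0.4899 0.0703 0.0498]
  box 0.0535 1247 [0.514  0.0598] [0.2181 0.1421] 5.7 [0.5182 0.0714 0.0549]
  box 0.072 173 [0.5403 0.0624] [0.0159 0.0702] 3.51 [0.5368 0.0681 0.0783]
   tin [295 151  35  21 524] [ 0.69  -0.224  0.037] [ 0.648 -0.27   0.035] [ 0.734 -0.179  0.042]
   tin [144 258  40  37 234] [0.672 0.255 0.039] [0.666 0.201 0.035] [0.694 0.299 0.045]
   tin [177 298  28  21 320] [0.573 0.275 0.039] [0.557 0.25  0.035] [0.602 0.293 0.045]
table z -0.0006268844922595565<stdin>:9: RuntimeWarning: Mean of empty slice.
  ret = um.true_divide(
Traceback (most recent call last):
IndexError: index -1 is out of bounds for axis 0 with size 0
```

```bash
python3 - <<'E'
from h import *
import pickle
C=pickle.load(open('c0.pkl','rb'))
roi={'scene':(360,170,420,230),'side':(240,255,350,290)}
for n in C:
    c=C[n];W=world(c);hsv=cv2.cvtColor(c['image'],cv2.COLOR_RGB2HSV)
    x0,y0,x1,y1=roi[n]; m=np.zeros(W.shape[:2],bool);m[y0:y1,x0:x1]=1
    print(n,hsv[274,320] if n=='side' else '')
    hm=m&(hsv[...,0]>18)&(hsv[...,0]<32)&(hsv[...,1]>165)&(hsv[...,2]>100)&(W[...,2]<.03)
    p=W[hm]; print('handle',hm.sum(),np.median(p,0).round(4),np.percentile(p[:,2],[5,50,95]).round(4))
    r=cv2.minAreaRect(p[:,:2].astype(np.float32));print('  rect depth',np.round(r[0],4),np.round(r[1],4),r[2],'box',cv2.boxPoints(r).round(3).tolist())
    bm2=m&(hsv[...,1]<45)&(hsv[...,2]>130)&(W[...,2]>-.004)
    q=W[bm2]; print('  blade',bm2.sum(),q.mean(0).round(4),q.min(0).round(4),q.max(0).round(4))
    bx=(W[...,0]>.2)&(W[...,0]<.8)&(W[...,1]>-.12)&(W[...,1]<.25)&(hsv[...,0]<15)&(hsv[...,1]>100)
    for lo,hi in((.03,.1),(.053,.0615),(.072,.085)):
        b=bx&(W[...,2]>lo)&(W[...,2]<hi); 
        if b.sum()>5:
            r=cv2.minAreaRect(W[b][:,:2].astype(np.float32)); print('  box',lo,b.sum(),np.round(r[0],4),np.round(r[1],4),'pts',cv2.boxPoints(r).round(3).tolist(),np.median(W[b],0).round(4))
    for nm,lo,hi in(('tin',.035,.045),('jar',.095,.115)):
        b=(W[...,2]>lo)&(W[...,2]<hi)&(W[...,0]>.3)&(W[...,0]<.85)&(W[...,1]>-.4)&(W[...,1]<.3)&~bx
        k,l,s,ce=cv2.connectedComponentsWithStats(b.astype(np.uint8))
        for i in range(1,k):
            if s[i,4]>30: print('  ',nm,s[i],np.median(W[l==i],0).round(3),W[l==i].min(0).round(3),W[l==i].max(0).round(3))
E
```

```text
scene 
handle 288 [ 0.5018 -0.2461  0.0124] [0.0051 0.0124 0.0165]
  rect depth [ 0.5071 -0.2568] [0.0326 0.1172] 55.105690002441406 box [[0.44999998807907104, -0.2370000034570694], [0.5460000038146973, -0.30399999022483826], [0.5649999976158142, -0.2770000100135803], [0.46799999475479126, -0.20999999344348907]]
  blade 35 [ 0.4325 -0.2061  0.0083] [ 0.4051 -0.2219  0.0046] [ 0.458  -0.1914  0.0119]
  box 0.03 4766 [0.5147 0.0601] [0.2207 0.1421] pts [[0.39800000190734863, 0.11999999731779099], [0.41200000047683716, -0.02199999988079071], [0.6320000290870667, 0.0010000000474974513], [0.6169999837875366, 0.1420000046491623]] [0.4899 0.0703 0.0498]
  box 0.053 1499 [0.514  0.0598] [0.2181 0.1421] pts [[0.39800000190734863, 0.11999999731779099], [0.41200000047683716, -0.02199999988079071], [0.6299999952316284, -0.0], [0.6150000095367432, 0.14100000262260437]] [0.5183 0.0696 0.0545]
  box 0.072 173 [0.5403 0.0624] [0.0159 0.0702] pts [[0.5299999713897705, 0.09700000286102295], [0.5339999794960022, 0.027000000700354576], [0.550000011920929, 0.02800000086426735], [0.5460000038146973, 0.097
[... 2445 characters left out ...]
0.011 0.035] [0.792 0.036 0.045]
   tin [375 218  44  26 849] [ 0.69  -0.226  0.037] [ 0.646 -0.27   0.035] [ 0.732 -0.181  0.042]
   tin [441 229  40  15 168] [ 0.775 -0.308  0.04 ] [ 0.761 -0.32   0.035] [ 0.825 -0.257  0.045]
   tin [478 257   7  16  42] [ 0.761 -0.388  0.04 ] [ 0.759 -0.4    0.035] [ 0.772 -0.368  0.045]
   jar [366 126  19  10 110] [0.82  0.112 0.105] [0.805 0.102 0.095] [0.845 0.138 0.115]
   jar [366 142  17  11 143] [0.771 0.026 0.104] [0.753 0.011 0.095] [0.794 0.053 0.107]
   jar [445 190  42  27 877] [ 0.795 -0.287  0.106] [ 0.761 -0.319  0.095] [ 0.836 -0.243  0.112]
   jar [483 215  51  29 597] [ 0.795 -0.38   0.112] [ 0.756 -0.4    0.095] [ 0.849 -0.353  0.115]
```

```bash
cat >> h.py <<'E'
from scipy.spatial.transform import Rotation as Ro
BY=0.101; BC=np.array([.5147,.0601,0]); RB=Ro.from_euler('z',BY)
def b2w(p): return BC+RB.apply(np.array(p,float))
def w2b(p): return RB.inv().apply(np.array(p)-BC)
def go(p,yaw,th=0):
    """tool-frame deltas to pose: TCP p (world), tool x at yaw, pitched so tool x dips by th"""
    s=arm.observe();q=s['eef_rot'];R=Ro.from_quat(np.r_[q[1:],q[0]])
    T=Ro.from_euler('z',yaw)*Ro.from_euler('y',th)*Ro.from_euler('x',np.pi)
    print('pos',s['tool_pos'].round(4),'box',w2b(s['tool_pos']).round(4),'x',R.apply([1,0,0]).round(3),'j',s['joint_pos'].round(2))
    print('delta',R.inv().apply(np.array(p)-s['tool_pos']).round(4),'rot',(R.inv()*T).as_rotvec().round(3),'F',s['ft_force'].round(1))
E
```

Call:
inch_along(ticks=[0.085,0.045,-0.0384,0,0,0,0,0.085,0.045,-0.0384,0,0,0,0,0.085,0.045,-0.0384,0,0,0,0,0.085,0.045,-0.0384,0,0,0,0,0.085,0.045,-0.0384,0,0,0,0,0.085,0.045,-0.0384,0,0,0,0,0.085,0.045,-0.0384,0,0,0,0,0.085,0.045,-0.0384,0,0,0,0,0.085,0.045,-0.0384,0,0,0,0,0.085,0.045,-0.0384,0,0,0,0,0.085,0.045,-0.0384,0,0,0,0,0.085,0.045,-0.0384,0,0,0,0])

```text
time: 1.6
tool_pos: [0.541, 0.0634, 0.2498]
eef_rot: [0.0, 0.993, 0.116, -0.0]
ft_force: [1.0, -0.7, 0.2]
opening: 0.0851
finger_force: 0.0
```

Call:
inch_along(ticks=[0.085,0,0,0,0,0,-0.18,0.085,0,0,0,0,0,-0.18,0.085,0,0,0,0,0,-0.18,0.085,0,0,0,0,0,-0.18,0.085,0,0,0,0,0,-0.18,0.085,0,0,0,0,0,-0.18,0.085,0,0,0,0,0,-0.18,0.085,0,0,0,0,0,-0.18])

```text
time: 2.6
tool_pos: [0.54, 0.0616, 0.2495]
eef_rot: [-0.001, 0.668, 0.744, -0.0]
ft_force: [-0.7, 0.3, 0.5]
opening: 0.0846
finger_force: 0.0
```

```bash
python3 -c "
from h import *
go([.540,.0626,.078],BY+np.pi/2)"
```

```text
pos [0.54   0.0616 0.2495] box [ 0.0253 -0.0011  0.2495] x [-0.107  0.994  0.   ] j [-0.01  0.1   0.15  1.62  0.    1.45]
delta [0.001  0.0004 0.1715] rot [-0.001 -0.     0.006] F [-0.7  0.3  0.5]
```

Call:
inch_along(ticks=[0.06,0,0,0.05,0,0,0,0.06,0,0,0.05,0,0,0,0.06,0,0,0.04,0,0,0,0.06,0,0,0.02,0,0,0,0.06,0,0,0.011,0,0,0,0.0,0,0,0,0,0,0,0.0,0,0,0,0,0,0,0.0,0,0,0,0,0,0,0.0,0,0,0,0,0,0,0.0,0,0,0,0,0,0])

```text
time: 3.85
tool_pos: [0.5416, 0.0616, 0.0811]
eef_rot: [0.001, 0.671, 0.742, 0.001]
ft_force: [-0.4, 0.5, 5.6]
opening: 0.0144
finger_force: 60.2
```

```bash
python3 -c "
from h import *
go(b2w([-.073,0,.078]),BY+np.pi/2)"
```

```text
pos [0.5416 0.0616 0.0811] box [ 0.0269 -0.0012  0.0811] x [-0.101  0.995 -0.   ] j [-0.01  0.13 -0.15  1.29  0.    1.46]
delta [ 0.0012 -0.0999  0.0027] rot [ 0.003  0.    -0.   ] F [-0.4  0.5  5.6]
```

Call:
inch_along(ticks=[0.0,0,0,-0.002,0,0,0,0.0,0,-0.02,0,0,0,0,0.0,0,-0.02,0,0,0,0,0.0,0,-0.02,0,0,0,0,0.0,0,-0.02,0,0,0,0,0.0,0,-0.015,0,0,0,0,0.0,0,-0.005,0,0,0,0,0.0,0,0,0,0,0,0])

```text
time: 4.85
tool_pos: [0.4429, 0.0521, 0.0811]
eef_rot: [0.001, 0.671, 0.742, 0.002]
ft_force: [6.1, 2.5, -4.6]
opening: 0.0145
finger_force: 60.1
```

```bash
python3 -c "
from h import *
go(b2w([-.073,0,.078]),BY+np.pi/2)"
```

```text
pos [0.4429 0.0521 0.0811] box [-0.0723 -0.0007  0.0811] x [-0.101  0.995  0.001] j [-0.03 -0.13 -0.41  1.29  0.    1.43]
delta [ 0.0007 -0.0007  0.0031] rot [ 0.005 -0.001 -0.   ] F [ 6.1  2.5 -4.6]
```

Call:
inch_along(ticks=[0.0,0,-0.003,0,0,0,0,0.0,0,-0.003,0,0,0,0,0.0,0,0,0,0,0,0])

```text
time: 5.22
tool_pos: [0.4425, 0.052, 0.0813]
eef_rot: [0.005, 0.67, 0.742, 0.007]
ft_force: [21.7, 5.0, -16.0]
opening: 0.0147
finger_force: 59.2
```

Call:
inch_along(ticks=[0.0,0,0.005,0,0,0,0,0.085,0,0,0,0,0,0,0.085,0,0,0,0,0,0,0.085,0,0,-0.04,0,0,0,0.085,0,0,-0.06,0,0,0,0.085,-0.055,0.0083,0,0,0,-0.157,0.085,0,0,0,0,0,0])

```text
time: 6.1
tool_pos: [0.4543, -0.005, 0.1824]
eef_rot: [0.001, 0.612, 0.791, -0.0]
ft_force: [-0.7, 0.8, -1.7]
opening: 0.0849
finger_force: 0.0
```

```bash
python3 -c "
from h import *
go([.525,-.27,.18],2.612)"
```

```text
pos [ 0.4543 -0.005   0.1824] box [-0.0666 -0.0587  0.1824] x [-0.251  0.968 -0.002] j [-0.16 -0.14 -0.22  1.49 -0.    1.16]
delta [-0.2742  0.0018  0.0029] rot [ 0.     0.002 -0.787] F [-0.7  0.8 -1.7]
```

Call:
inch_along(ticks=[0.085,-0.055,0,0,0,0,0,0.085,-0.055,0,0,0,0,0,0.085,-0.055,0,0,0,0,0,0.085,-0.055,0,0,0,0,0,0.085,-0.054,0,0,0,0,0,0.085,0,0,0,0,0,-0.158,0.085,0,0,0,0,0,-0.158,0.085,0,0,0,0,0,-0.158,0.085,0,0,0,0,0,-0.158,0.085,0,0,0,0,0,-0.158,0.085,0,0,0,0,0,0])

```text
time: 7.48
tool_pos: [0.5229, -0.2663, 0.1805]
eef_rot: [-0.001, 0.259, 0.966, 0.0]
ft_force: [-0.3, 1.0, 0.3]
opening: 0.0848
finger_force: 0.0
```

```bash
python3 - <<'E'
from h import *
go([.5253,-.2704,.022],2.612)
s=arm.observe();c=cap('wrist','w1.png');M=np.array(c['mount']);print(M.round(3))
q=s['eef_rot'];R=Ro.from_quat(np.r_[q[1:],q[0]])
d=c['depth'];v,u=np.indices(d.shape);P=np.stack([(u-c['cx'])/c['fx']*d,(v-c['cy'])/c['fy']*d,d],-1)
W=(P@M[:3,:3].T+M[:3,3])@R.as_matrix().T+s['tool_pos']
hsv=cv2.cvtColor(c['image'],cv2.COLOR_RGB2HSV)
m=(hsv[...,0]>18)&(hsv[...,0]<32)&(hsv[...,1]>165)&(hsv[...,2]>90)&(d>0)&(W[...,2]<.04)
p=W[m];print(m.sum(),np.percentile(p[:,2],[5,50,95]).round(4));r=cv2.minAreaRect(p[:,:2].astype(np.float32));print(r,cv2.boxPoints(r).round(4).tolist())
E
```

```text
pos [ 0.5229 -0.2663  0.1805] box [-0.0248 -0.3255  0.1805] x [-0.865  0.501  0.002] j [-0.59  0.21  0.13  1.5   0.   -0.06]
delta [-0.0045 -0.0024  0.1584] rot [ 0.    -0.002  0.005] F [-0.3  1.   0.3]
[[-0.001 -0.959 -0.285  0.073]
 [ 1.    -0.    -0.001  0.   ]
 [ 0.001 -0.285  0.959 -0.124]
 [ 0.     0.     0.     1.   ]]Traceback (most recent call last):
  File "<stdin>", line 9, in <module>
    return _quantile_unchecked(
        a, q, axis, out, overwrite_input, method, keepdims, weights)
    return _ureduce(a,
                    func=_quantile_ureduce_func,
    ...<5 lines>...
                    overwrite_input=overwrite_input,
                    method=method)
    r = func(a, **kwargs)
    result = _quantile(arr,
                       quantiles=q,
    ...<2 lines>...
                       out=out,
                       weights=wgt)
    slices_having_nans = np.isnan(arr[-1, ...])
                                  ~~~^^^^^^^^^
IndexError: index -1 is out of bounds for axis 0 with size 0
```

View pics/w1.png

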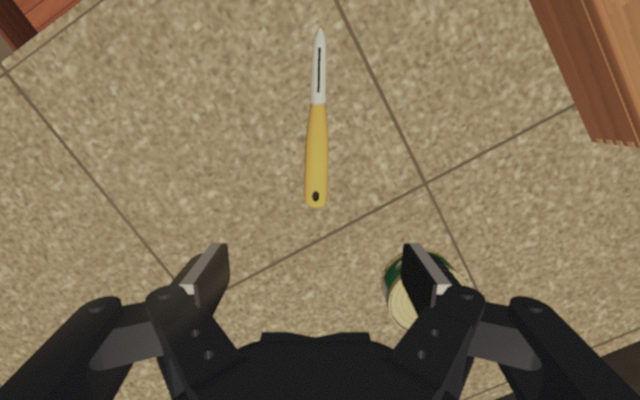

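The wrist view shows the peeler nearly in line with the tool's x axis: handle end at (316,205), tip at (320,30). The tin is at (415,290), behind the right finger.

```bash
cat >> h.py <<'E'
def wristW(f=None):
    s=arm.observe();c=cap('wrist',f);M=np.array(c['mount'])
    q=s['eef_rot'];R=Ro.from_quat(np.r_[q[1:],q[0]]).as_matrix()
    d=c['depth'];v,u=np.indices(d.shape);D=np.stack([(u-c['cx'])/c['fx'],(v-c['cy'])/c['fy'],np.ones(d.shape)],-1)@M[:3,:3].T@R.T
    o=R@M[:3,3]+s['tool_pos']; return c,o,D,o+D*d[...,None]
E
python3 - <<'E'
from h import *
c,o,D,W=wristW()
hsv=cv2.cvtColor(c['image'],cv2.COLOR_RGB2HSV);print(hsv[150,316])
m=(hsv[...,0]>15)&(hsv[...,0]<32)&(hsv[...,1]>130)&(hsv[...,2]>90);m[:, :280]=0;m[:,350:]=0;m[215:]=0
W2=o+D*((.010-o[2])/D[...,2])[...,None]
for Q in(W,W2):
    p=Q[m];print(m.sum(),np.percentile(p[:,2],[5,50,95]).round(4));r=cv2.minAreaRect(p[:,:2].astype(np.float32));print(r)
print('tip',W2[30,320],'end',W2[206,316], 'tip h',W[34,320])
E
```

```text
[ 24 138 188]
2053 [0.011  0.0143 0.0167]
((0.5033891797065735, -0.2531176507472992), (0.023380814120173454, 0.10309109836816788), 58.11289978027344)
2053 [0.01 0.01 0.01]
((0.5031854510307312, -0.2532199025154114), (0.023020153865218163, 0.10273239761590958), 58.83243179321289)
tip [ 0.40459185 -0.1923373   0.01      ] end [ 0.5474058  -0.27925048  0.01      ] tip h [ 0.40767291 -0.19413614  0.01155279]
```

Call:
inch_along(ticks=[0.07,-0.002,0.001,0.05,0,0,0.017,0.06,0,0,0.05,0,0,0,0.055,0,0,0.03,0,0,0,0.055,0,0,0.02,0,0,0,0.055,0,0,0.006,0,0,0,0.055,0,0,0,0,0,0,0.0,0,0,0,0,0,0,0.0,0,0,0,0,0,0,0.0,0,0,0,0,0,0,0.0,0,0,0,0,0,0])

```text
time: 8.82
tool_pos: [0.5268, -0.2681, 0.0272]
eef_rot: [0.002, 0.267, 0.964, -0.0]
ft_force: [0.5, 0.4, 5.9]
opening: 0.0201
finger_force: 56.7
```

```bash
python3 -c "
from h import *
go([.5253,-.2704,.15],3.243)"
```

```text
pos [ 0.5268 -0.2681  0.0272] box [-0.021  -0.3278  0.0272] x [-0.858  0.514 -0.003] j [-0.58  0.28 -0.09  1.2   0.   -0.04]
delta [-0.0002 -0.0027 -0.1228] rot [-0.001  0.003 -0.641] F [0.5 0.4 5.9]
```

Call:
inch_along(ticks=[0.0,0,0,-0.03,0,0,0,0.0,0,0,-0.05,0,0,0,0.0,0,0,-0.05,0,0,0,0.0,0,0,-0.05,0,0,0,0.0,0,0,0,0,0,-0.16,0.0,0,0,0,0,0,-0.16,0.0,0,0,0,0,0,-0.16,0.0,0,0,0,0,0,-0.16,0.0,0,0,0,0,0,0])

```text
time: 9.95
tool_pos: [0.5254, -0.2674, 0.2046]
eef_rot: [-0.001, -0.049, 0.999, 0.0]
ft_force: [0.2, 0.1, -0.2]
opening: 0.0198
finger_force: 55.7
```

```bash
python3 - <<'E'
from h import *
go(b2w([.15,.03,.16]),3.243,.436)
c=cap('side'); cv2.imwrite('pics/s2.png',cv2.resize(c['image'][100:300,150:470,::-1],(800,500)))
c,o,D,W=wristW('w2.png')
E
```

```text
pos [ 0.5254 -0.2674  0.2046] box [-0.0224 -0.3269  0.2046] x [-0.995 -0.098  0.001] j [-0.58  0.21  0.19  1.55 -0.   -0.68]
delta [-0.1714  0.3573  0.0447] rot [ 0.    -0.437 -0.003] F [ 0.2  0.1 -0.2]
```

View pics/s2.png

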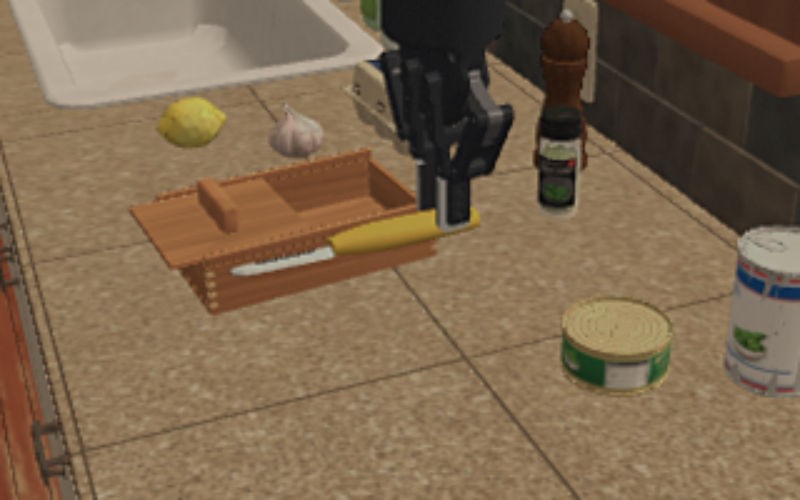

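View pics/w2.png

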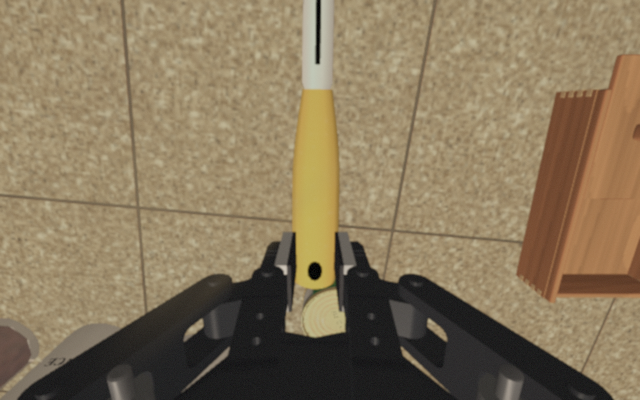

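The cropped side view shows the peeler held level with the cover fully back. The wrist view shows the handle centred at column 317, with the handle/blade junction at row 88.

```bash
python3 - <<'E'
from h import *
c,o,D,W=wristW()
s=arm.observe();q=s['eef_rot'];R=Ro.from_quat(np.r_[q[1:],q[0]])
T=R.inv().apply((W-s['tool_pos']).reshape(-1,3)).reshape(W.shape)
for v in(5,40,70,84,92,110,150,190,220,240):print(v,np.median(T[v,310:314],0).round(4),np.median(T[v,322:327],0).round(4))
m=np.zeros(T.shape[:2],bool);hsv=cv2.cvtColor(c['image'],cv2.COLOR_RGB2HSV);m=(hsv[...,0]>15)&(hsv[...,0]<32)&(hsv[...,1]>130);m[:,:280]=0;m[:,350:]=0;m[225:]=0
v,u=np.nonzero(m);print(np.polyfit([T[k,u[v==k]][:,0].mean() for k in range(100,225,5)],[T[k,u[v==k]][:,1].mean() for k in range(100,225,5)],1))
E
```

```text
5 [ 0.1141 -0.0008  0.0175] [0.1142 0.0045 0.0176]
40 [ 0.1009 -0.0008  0.018 ] [0.101  0.0047 0.0186]
70 [ 0.0888 -0.0009  0.0191] [0.0889 0.0048 0.0196]
84 [ 0.0828 -0.0009  0.0183] [0.083  0.0049 0.0204]
92 [ 0.0791 -0.0009  0.0129] [0.0791 0.0047 0.0129]
110 [ 0.0715 -0.0009  0.0124] [0.0715 0.0047 0.013 ]
150 [ 0.0538 -0.0009  0.011 ] [0.0539 0.0048 0.0108]
190 [ 0.0346 -0.001   0.0115] [0.0346 0.005  0.0115]
220 [ 0.0188 -0.0011  0.0124] [0.0187 0.0051 0.0127]
240 [ 0.0077 -0.0012  0.0127] [0.0075 0.0052 0.0133]
[0.01032255 0.00055777]
```

```bash
python3 -c "
from h import *
go(b2w([.133,-.033,.2046]),3.243,.436)"
```

```text
pos [ 0.5255 -0.2675  0.2049] box [-0.0222 -0.327   0.2049] x [-0.995 -0.098  0.001] j [-0.58  0.21  0.19  1.55 -0.   -0.68]
delta [-0.1543  0.2945  0.0003] rot [-0.    -0.437 -0.004] F [-0.1  0.1 -1.4]
```

Call:
inch_along(ticks=[0.0,-0.0257,0.0491,0,0,0,0,0.0,-0.0257,0.0491,0,0,0,0,0.0,-0.0257,0.0491,0,0,0,0,0.0,-0.0257,0.0491,0,0,0,0,0.0,-0.0257,0.0491,0,0,0,0,0.0,-0.0257,0.0491,0,0,0,0,0.0,0,0,0,0,-0.146,0,0.0,0,0,0,0,-0.146,0,0.0,0,0,0,0,-0.146,0,0.0,0,0,0,0,0,0,0.0,0,0,0,0,0,0])

```text
time: 11.48
tool_pos: [0.6507, 0.0408, 0.2069]
eef_rot: [0.218, -0.048, 0.975, 0.011]
ft_force: [0.4, -0.3, -1.0]
opening: 0.02
finger_force: 55.9
```

```bash
cat >> h.py <<'E'
def tip(t=(.146,.002,.027)):
    s=arm.observe();q=s['eef_rot'];R=Ro.from_quat(np.r_[q[1:],q[0]])
    print('tip box',w2b(s['tool_pos']+R.apply(t)).round(4),'Fbox',RB.inv().apply(s['ft_force']).round(1),'M',s['moment'].round(2))
E
python3 - <<'E'
from h import *
tip();go(b2w([.133,-.033,.100]),3.243,.436)
c,o,D,W=wristW()
for v in (3,60):print(w2b(W[v,312]),w2b(W[v,322]))
c=cap('side'); cv2.imwrite('pics/s3.png',cv2.resize(c['image'][100:260,150:406,::-1],(800,500)))
E
```

```text
tip box [ 0.0127 -0.0307  0.1204] Fbox [ 0.4 -0.3 -1. ] M [-0.08  0.45  0.02]
pos [0.6507 0.0408 0.2069] box [ 0.1334 -0.0329  0.2069] x [-0.901 -0.09  -0.425] j [-0.07 -0.08 -0.19  1.03  0.07 -0.16]
delta [ 0.0458 -0.0001  0.0966] rot [-0.001  0.003 -0.002] F [ 0.4 -0.3 -1. ]
[ 0.03708893 -0.03346747  0.1421266 ] [ 0.03717137 -0.02922351  0.14164151]
[ 0.05750027 -0.03357437  0.15045688] [ 0.05724746 -0.02910651  0.15130294]
```

View pics/s3.png

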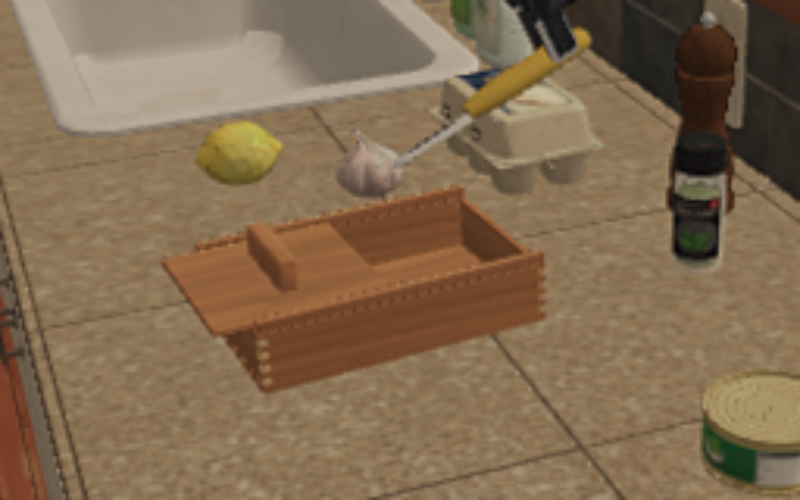

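The side view shows the peeler tilted above the opening with its tip at (400,165), clear of the tin and jar. I'll lower it and feel in the -y lane.

Call:
inch_along(ticks=[0.0,0.0149,0,0.0317,0,0,0,0.0,0.0149,0,0.0317,0,0,0,0.0,0.0149,0,0.0317,0,0,0,0.0,0,0,0,0,0,0])

```text
time: 12.08
tool_pos: [0.6487, 0.041, 0.0971]
eef_rot: [0.214, -0.049, 0.976, 0.011]
ft_force: [-0.5, 0.3, -1.4]
opening: 0.0195
finger_force: 55.9
```

```bash
python3 -c "
from h import *
tip()"
```

```text
tip box [ 0.01   -0.0303  0.0115] Fbox [-0.5  0.3 -1.4] M [-0.02  0.52  0.01]
```

Call:
inch_along(ticks=[0.0,0.0136,0,-0.0063,0,0,0,0.0,0.0136,0,-0.0063,0,0,0,0.0,0,0,0,0,0,0])

```text
time: 12.45
tool_pos: [0.6221, 0.0378, 0.104]
eef_rot: [0.219, -0.049, 0.974, 0.011]
ft_force: [0.4, -0.1, -1.4]
opening: 0.0201
finger_force: 55.9
```

```bash
python3 -c "
from h import *
tip()"
```

```text
tip box [-0.0157 -0.031   0.017 ] Fbox [ 0.4 -0.1 -1.4] M [-0.    0.49 -0.02]
```

Call:
inch_along(ticks=[0.0,0.0063,0,-0.0028,0,0,0,0.0,0.0063,0,-0.0028,0,0,0,0.0,0.0045,0,-0.002,0,0,0,0.0,0,0,0,0,0,0])

```text
time: 12.95
tool_pos: [0.6007, 0.0361, 0.0995]
eef_rot: [0.217, -0.049, 0.975, 0.011]
ft_force: [0.4, 0.2, -0.7]
opening: 0.0199
finger_force: 55.9
```

```bash
python3 -c "
from h import *
tip()"
```

```text
tip box [-0.0377 -0.0304  0.0132] Fbox [ 0.4  0.2 -0.7] M [-0.11  0.48  0.03]
```

Call:
inch_along(ticks=[0.0,0.0045,0,-0.002,0,0,0,0.0,0,0,0,0,0,0])

```text
time: 13.2
tool_pos: [0.5958, 0.0357, 0.0994]
eef_rot: [0.217, -0.049, 0.975, 0.011]
ft_force: [-0.8, 0.5, -1.1]
opening: 0.0199
finger_force: 55.9
```

```bash
python3 -c "
from h import *
tip()"
```

```text
tip box [-0.0425 -0.0304  0.0131] Fbox [-0.8  0.6 -1.1] M [-0.03  0.47 -0.04]
```

```bash
cat >> h.py <<'E'
def gotip(tb,th,t=(.146,.002,.027),yaw=BY+np.pi):
    T=Ro.from_euler('z',yaw)*Ro.from_euler('y',th)*Ro.from_euler('x',np.pi)
    tip(t); go(b2w(tb)-T.apply(t),yaw,th)
E
python3 -c "
from h import *
gotip([-.060,-.031,.013],.30)"
```

```text
tip box [-0.0425 -0.0304  0.0131] Fbox [-0.8  0.6 -1.1] M [-0.03  0.47 -0.04]
pos [0.5958 0.0357 0.0994] box [ 0.0783 -0.0325  0.0994] x [-0.901 -0.09  -0.424] j [-0.09 -0.17 -0.49  0.82  0.08 -0.18]
delta [ 0.0135 -0.0005  0.013 ] rot [-0.     0.138 -0.001] F [-0.8  0.5 -1.1]
```

Call:
inch_along(ticks=[0.0,0.0034,0,0.0032,0,0.035,0,0.0,0.0034,0,0.0032,0,0.035,0,0.0,0.0034,0,0.0032,0,0.035,0,0.0,0.0034,0,0.0032,0,0.035,0,0.0,0,0,0,0,0,0])

```text
time: 13.82
tool_pos: [0.5888, 0.0349, 0.0822]
eef_rot: [0.148, -0.049, 0.988, 0.007]
ft_force: [-0.9, 0.4, -1.1]
opening: 0.0202
finger_force: 55.9
```

```bash
python3 -c "
from h import *
gotip([-.083,-.031,.012],.15)"
```

```text
tip box [-0.0606 -0.0304  0.0137] Fbox [-0.9  0.4 -1.1] M [-0.05  0.32 -0.03]
pos [0.5888 0.0349 0.0822] box [ 0.0712 -0.0326  0.0822] x [-0.952 -0.096 -0.292] j [-0.08 -0.05 -0.37  0.96  0.05 -0.17]
delta [ 0.0196 -0.0004  0.0167] rot [-0.     0.147 -0.001] F [-0.9  0.4 -1.1]
```

Call:
inch_along(ticks=[0.0,0.0049,0,0.0041,0,0.037,0,0.0,0.0049,0,0.0041,0,0.037,0,0.0,0.0049,0,0.0041,0,0.037,0,0.0,0.0049,0,0.0041,0,0.037,0,0.0,0,0,0,0,0,0])

```text
time: 14.45
tool_pos: [0.5855, 0.034, 0.0695]
eef_rot: [0.087, -0.05, 0.995, 0.004]
ft_force: [17.3, 2.5, 2.0]
opening: 0.0196
finger_force: 55.7
```

```bash
python3 -c "
from h import *
gotip([-.094,-.031,.0085],.0)"
```

```text
tip box [-0.0713 -0.0311  0.0174] Fbox [17.5  0.7  2. ] M [ 0.61 -3.43 -0.1 ]
pos [0.5855 0.034  0.0695] box [ 0.0678 -0.0331  0.0695] x [-0.98  -0.099 -0.174] j [-0.07  0.07 -0.26  1.08  0.03 -0.17]
delta [0.0215 0.0001 0.0307] rot [-0.     0.175 -0.   ] F [17.3  2.5  2. ]
```

Contact at 17 N: with the tip at z 17 mm, the front of the handle top meets the deck edge, so the insertion was too high. I'll back off, lower the tip and go on.

Call:
inch_along(ticks=[0.0,-0.008,0,0.0014,0,0,0,0.0,-0.008,0,0.0014,0,0,0,0.0,0,0,0,0,0,0])

```text
time: 14.82
tool_pos: [0.5888, 0.035, 0.0605]
eef_rot: [0.073, -0.05, 0.996, 0.004]
ft_force: [-0.3, -0.3, -1.5]
opening: 0.02
finger_force: 55.8
```

```bash
python3 - <<'E'
from h import *
gotip([-.066,-.031,.009],.174)
c,o,D,W=wristW()
s=arm.observe();q=s['eef_rot'];R=Ro.from_quat(np.r_[q[1:],q[0]])
T=R.inv().apply((W-s['tool_pos']).reshape(-1,3)).reshape(W.shape)
for v in range(5,240,15):print(v,c['image'][v,312],T[v,312].round(4),w2b(W[v,312]).round(4))
E
```

```text
tip box [-0.0693 -0.0303  0.0124] Fbox [-0.3 -0.3 -1.5] M [-0.06  0.18 -0.02]
pos [0.5888 0.035  0.0605] box [ 0.0712 -0.0324  0.0605] x [-0.984 -0.099 -0.146] j [-0.07  0.11 -0.22  1.09  0.02 -0.16]
delta [-0.0019 -0.0006 -0.0001] rot [ 0.    -0.027 -0.001] F [-0.3 -0.3 -1.5]
5 [177 131  87] [ 0.1058 -0.0005 -0.0095] [-0.0352 -0.0328  0.0543]
20 [178 133  91] [ 0.1015 -0.0005 -0.0086] [-0.0308 -0.0328  0.054 ]
35 [180 133  91] [ 0.0969 -0.0005 -0.0077] [-0.0262 -0.0328  0.0537]
50 [179 134  90] [ 0.092  -0.0005 -0.0079] [-0.0214 -0.0328  0.0547]
65 [180 133  91] [ 0.0872 -0.0006 -0.0064] [-0.0164 -0.0329  0.0539]
80 [179 132  89] [ 0.082  -0.0006 -0.0063] [-0.0112 -0.0329  0.0546]
95 [211 180  96] [ 0.0774 -0.0008  0.0135] [-0.0038 -0.0331  0.0357]
110 [212 180  97] [ 0.071  -0.0008  0.0119] [ 0.0024 -0.0331  0.0382]
125 [209 179  95] [ 0.0645 -0.0008  0.0117] [ 0.0088 -0.0332  0.0394]
140 [212 182  98] [ 0.0579 -0.0008  0.0106] [ 0.0151 -0.0332  0.0414]
155 [210 183  96] [ 0.051  -0.0009  0.011 ] [ 0.022  -0.0332  0.042 ]
170 [210 185 100] [ 0.044  -0.0009  0.0106] [ 0.0289 -0.0332  0.0434]
185 [209 183 102] [ 0.0366 -0.0009  0.0109] [ 0.0362 -0.0333  0.0442]
200 [209 184  99] [ 0.0288 -0.0009  0.0119] [ 0.0441 -0.0333  0.0443]
215 [212 187  99] [ 0.0209 -0.001   0.0123] [ 0.052  -0.0333  0.0451]
230 [212 189 101] [ 0.0128 -0.001   0.0124] [ 0.06   -0.0334  0.0462]
```

```bash
python3 -c "
from h import *
gotip([-.071,-.031,.011],.06)"
```

```text
tip box [-0.0697 -0.0302  0.0123] Fbox [ 0.2  0.  -0.6] M [-0.01  0.12  0.02]
pos [0.5884 0.035  0.0603] box [ 0.0708 -0.0324  0.0603] x [-0.984 -0.099 -0.146] j [-0.07  0.11 -0.23  1.09  0.02 -0.17]
delta [-0.0003 -0.0006  0.0138] rot [ 0.     0.087 -0.001] F [ 0.2  0.  -0.6]
```

Call:
inch_along(ticks=[0.0,0,0,0.0046,0,0.029,0,0.0,0,0,0.0046,0,0.029,0,0.0,0,0,0.0046,0,0.029,0,0.0,0,0,0,0,0,0])

```text
time: 15.38
tool_pos: [0.5914, 0.0352, 0.0471]
eef_rot: [0.031, -0.05, 0.998, 0.002]
ft_force: [0.9, 0.7, -0.6]
opening: 0.0198
finger_force: 55.8
```

```bash
python3 -c "
from h import *
gotip([-.085,-.031,.010],.05)"
```

```text
tip box [-0.0703 -0.0304  0.0112] Fbox [ 0.9  0.6 -0.6] M [0.01 0.02 0.  ]
pos [0.5914 0.0352 0.0471] box [ 0.0738 -0.0325  0.0471] x [-0.993 -0.1   -0.061] j [-0.06  0.21 -0.13  1.17  0.01 -0.16]
delta [ 0.0145 -0.0005  0.002 ] rot [ 0.     0.011 -0.001] F [ 0.9  0.7 -0.6]
```

Call:
inch_along(ticks=[0.0,0.007,0,0.0005,0,0,0,0.0,0.007,0,0.0005,0,0.01,0,0.0,0,0,0,0,0,0])

```text
time: 15.75
tool_pos: [0.5766, 0.0338, 0.0461]
eef_rot: [0.026, -0.05, 0.998, 0.001]
ft_force: [0.4, -0.5, 0.0]
opening: 0.02
finger_force: 55.8
```

```bash
python3 -c "
from h import *
tip()"
```

```text
tip box [-0.0854 -0.0303  0.0115] Fbox [ 0.4 -0.5  0. ] M [ 0.   -0.   -0.04]
```

Call:
inch_along(ticks=[0.0,0.005,0,0,0,0,0,0.0,0.003,0,0,0,0.02,0,0.0,0,0,0,0,0,0])

```text
time: 16.12
tool_pos: [0.5697, 0.0329, 0.0458]
eef_rot: [0.016, -0.05, 0.999, 0.001]
ft_force: [0.9, -0.2, -0.8]
opening: 0.02
finger_force: 55.8
```

```bash
python3 -c "
from h import *
gotip([-.094,-.031,.0075],.0)"
```

```text
tip box [-0.0931 -0.0304  0.014 ] Fbox [ 0.9 -0.3 -0.8] M [ 0.06 -0.02 -0.02]
pos [0.5697 0.0329 0.0458] box [ 0.0519 -0.0326  0.0458] x [-0.994 -0.1   -0.033] j [-0.06  0.19 -0.16  1.19  0.01 -0.16]
delta [ 0.0003 -0.0004  0.0113] rot [-0.     0.033 -0.001] F [ 0.9 -0.2 -0.8]
```

Call:
inch_along(ticks=[0.0,0,0.002,0.003,0,0.011,0,0.0,0,0.002,0.003,0,0.011,0,0.0,0,0,0.003,0,0.011,0,0.0,0,0,0.002,0,0,0,0.0,0,0,0,0,0,0])

```text
time: 16.75
tool_pos: [0.5691, 0.037, 0.0343]
eef_rot: [-0.0, -0.05, 0.999, 0.0]
ft_force: [-0.2, 0.0, -1.3]
opening: 0.0199
finger_force: 55.8
```

```bash
python3 -c "
from h import *
gotip([-.094,-.027,.0065],.0)"
```

```text
tip box [-0.0942 -0.0264  0.0074] Fbox [-0.2  0.  -1.3] M [-0.02 -0.03  0.04]
pos [0.5691 0.037  0.0343] box [ 0.0518 -0.0285  0.0343] x [-0.995 -0.1    0.001] j [-0.05  0.23 -0.14  1.21  0.   -0.15]
delta [-0.0002 -0.0005  0.0008] rot [ 0.    -0.001 -0.001] F [-0.2  0.  -1.3]
```

Call:
inch_along(ticks=[0.0,0,0,0.001,0,0,0,0.028,0,0,0,0,0,0,0.029,0,0,0,0,0,0,0.029,0,0,0,0,0,0])

```text
time: 17.25
tool_pos: [0.5695, 0.037, 0.034]
eef_rot: [0.0, -0.05, 0.999, -0.0]
ft_force: [-0.8, -0.6, -0.5]
opening: 0.0292
finger_force: 0.0
```

```bash
python3 -c "
from h import *
tip()"
```

```text
tip box [-0.0938 -0.0264  0.0069] Fbox [-0.9 -0.5 -0.5] M [ 0.03 -0.07  0.02]
```

Call:
inch_along(ticks=[0.029,0,0,-0.01,0,0,0,0.029,0,0,-0.02,0,0,0,0.029,0,0,-0.04,0,0,0,0.029,0,0,-0.05,0,0,0,0.06,0,0,-0.05,0,0,0,0.06,0,0,0,0,0,0])

```text
time: 18.0
tool_pos: [0.5726, 0.0368, 0.2109]
eef_rot: [0.006, -0.05, 0.999, -0.001]
ft_force: [0.3, 0.3, -0.4]
opening: 0.0598
finger_force: 0.0
```

```bash
python3 - <<'E'
from h import *
c,o,D,W=wristW('w4.png')
hsv=cv2.cvtColor(c['image'],cv2.COLOR_RGB2HSV)
m=(hsv[...,0]>19)&(hsv[...,0]<32)&(hsv[...,1]>110)&(W[...,2]<.035)&(W[...,2]>.008)
B=np.array([w2b(x) for x in W[m]]);print(m.sum(),B.min(0),B.max(0),np.median(B,0))
E
```

```text
2542 [-0.04173671 -0.04027025  0.01379901] [0.07538992 0.28130184 0.03499191] [ 0.01507447 -0.02048335  0.02138668]
```

View pics/w4.png

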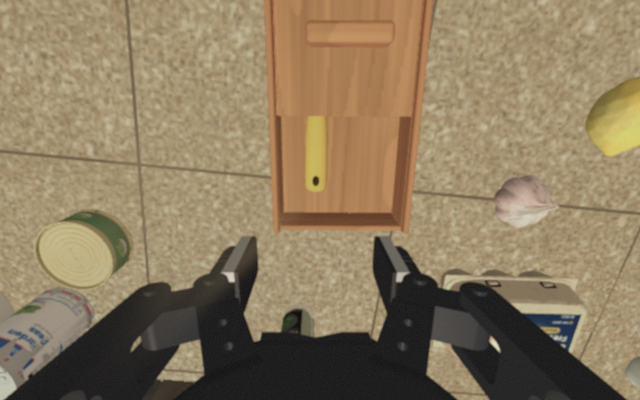

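The wrist view shows the peeler lying flat and straight in the box, with its handle end at (315,187), clear of the end wall. The blade is under the deck and the bar is at (350,33). Next I shut the cover.

Call:
inch_along(ticks=[0.06,0.043,0.001,0,0,0,0,0.06,0.043,0.001,0,0,0,0,0.06,0.043,0.001,0,0,0,0,0.06,0,0,0,0,0,0.1745,0.06,0,0,0,0,0,0.1745,0.06,0,0,0,0,0,0.1745,0.06,0,0,0,0,0,0.1745,0.06,0,0,0,0,0,0.1745,0.06,0,0,0,0,0,0.1745,0.06,0,0,0,0,0,0.1745,0.06,0,0,0,0,0,0.1745,0.06,0,0,0,0,0,0.1745])

```text
time: 19.55
tool_pos: [0.4396, 0.0272, 0.202]
eef_rot: [-0.001, 0.673, 0.74, -0.001]
ft_force: [-0.3, 0.3, -0.6]
opening: 0.06
finger_force: 0.0
```

Call:
inch_along(ticks=[0.06,0,0,0,0,0,0])

```text
time: 19.68
tool_pos: [0.4398, 0.0271, 0.2023]
eef_rot: [-0.001, 0.67, 0.742, -0.001]
ft_force: [0.3, 0.4, -0.3]
opening: 0.0601
finger_force: 0.0
```

```bash
python3 -c "
from h import *
go([.4425,.0525,.081],BY+np.pi/2)"
```

```text
pos [0.4398 0.0271 0.2023] box [-0.0779 -0.0252  0.2023] x [-0.102  0.995  0.001] j [-0.09 -0.18 -0.21  1.54  0.    1.38]
delta [0.0249 0.0056 0.1213] rot [-0.003 -0.001  0.001] F [ 0.3  0.4 -0.3]
```

Call:
inch_along(ticks=[0.06,0.0249,0.0056,0.02,0,0,0,0.06,0,0,0.05,0,0,0,0.06,0,0,0.035,0,0,0,0.06,0,0,0.015,0,0,0,0.06,0,0,0,0,0,0,0.0,0,0,0,0,0,0,0.0,0,0,0,0,0,0,0.0,0,0,0,0,0,0,0.0,0,0,0,0,0,0])

```text
time: 20.8
tool_pos: [0.4448, 0.0523, 0.0855]
eef_rot: [0.001, 0.671, 0.742, 0.001]
ft_force: [-2.0, -0.1, 5.8]
opening: 0.0144
finger_force: 61.3
```

```bash
python3 -c "
from h import *
go(b2w([.045,0,.081]),BY+np.pi/2)"
```

```text
pos [0.4448 0.0523 0.0855] box [-0.0703 -0.0007  0.0855] x [-0.1    0.995 -0.   ] j [-0.03 -0.13 -0.4   1.3  -0.    1.44]
delta [0.0008 0.1153 0.0048] rot [ 0.003  0.    -0.001] F [-2.  -0.1  5.8]
```

Call:
inch_along(ticks=[0.0,0,0.02,0,0,0,0,0.0,0,0.02,0,0,0,0,0.0,0,0.02,0,0,0,0,0.0,0,0.02,0,0,0,0,0.0,0,0.02,0,0,0,0,0.0,0,0.012,0,0,0,0,0.0,0,0.005,0,0,0,0,0.0,0,0,0,0,0,0])

```text
time: 21.8
tool_pos: [0.5606, 0.0634, 0.0855]
eef_rot: [0.001, 0.671, 0.742, -0.0]
ft_force: [-2.9, -1.5, 6.8]
opening: 0.0144
finger_force: 61.4
```

Call:
inch_along(ticks=[0.0,0,0.003,0,0,0,0,0.0,0,0.003,0,0,0,0,0.0,0,0,0,0,0,0])

```text
time: 22.18
tool_pos: [0.561, 0.0635, 0.0855]
eef_rot: [-0.003, 0.671, 0.741, -0.005]
ft_force: [-16.1, -4.0, 16.0]
opening: 0.0142
finger_force: 62.4
```

```bash
python3 -c "
from h import *
go(b2w([.045,0,.081]),BY+np.pi/2)"
```

```text
pos [0.561  0.0635 0.0855] box [ 0.0464 -0.0013  0.0855] x [-0.1    0.995 -0.002] j [-0.    0.19 -0.08  1.32 -0.    1.47]
delta [ 0.0013 -0.0013  0.0045] rot [-0.011  0.002 -0.001] F [-16.1  -4.   16. ]
```

Call:
inch_along(ticks=[0.0,0,-0.004,0,0,0,0,0.05,0,0,0,0,0,0,0.06,0,0,0,0,0,0,0.06,0,0,-0.03,0,0,0,0.06,0,0,-0.06,0,0,0,0.06,-0.06,0,-0.02,0,0,0,0.06,-0.06,0,0,0,0,0,0.06,-0.06,0,0,0,0,0,0.06,0,0,0,0,0,0])

```text
time: 23.3
tool_pos: [0.5805, -0.1184, 0.1927]
eef_rot: [0.0, 0.673, 0.74, -0.0]
ft_force: [-0.1, 0.8, 0.2]
opening: 0.0603
finger_force: 0.0
```

```bash
python3 - <<'E'
from h import *
c=cap('side'); cv2.imwrite('pics/s5.png',cv2.resize(c['image'][100:300,150:470,::-1],(800,500)))
for n in('scene','side'):
    c=cap(n);W=world(c);hsv=cv2.cvtColor(c['image'],cv2.COLOR_RGB2HSV)
    b=(hsv[...,0]<15)&(hsv[...,1]>100)&(W[...,2]>.0755)&(W[...,2]<.085)&(abs(W[...,0]-.52)<.1)&(abs(W[...,1]-.06)<.06)
    B=np.array([w2b(x) for x in W[b]]);print(n,b.sum(),np.median(B,0).round(4),np.percentile(B[:,0],[3,97]).round(4))
    for nm,lo,hi,x,y in(('tin',.035,.045,.69,-.225),('jar',.095,.112,.772,.035)):
        m=(W[...,2]>lo)&(W[...,2]<hi)&(np.hypot(W[...,0]-x,W[...,1]-y)<.06);print(nm,m.sum(),np.median(W[m],0).round(3) if m.any() else '')
E
```

```text
scene 137 [0.0414 0.0012 0.0785] [0.0377 0.0491]
tin 489 [ 0.692 -0.223  0.037]
jar 224 [0.772 0.038 0.104]
side 92 [ 0.0421 -0.009   0.0788] [0.0361 0.0507]
tin 854 [ 0.69  -0.227  0.037]
jar 152 [0.772 0.024 0.104]
```

View pics/s5.png

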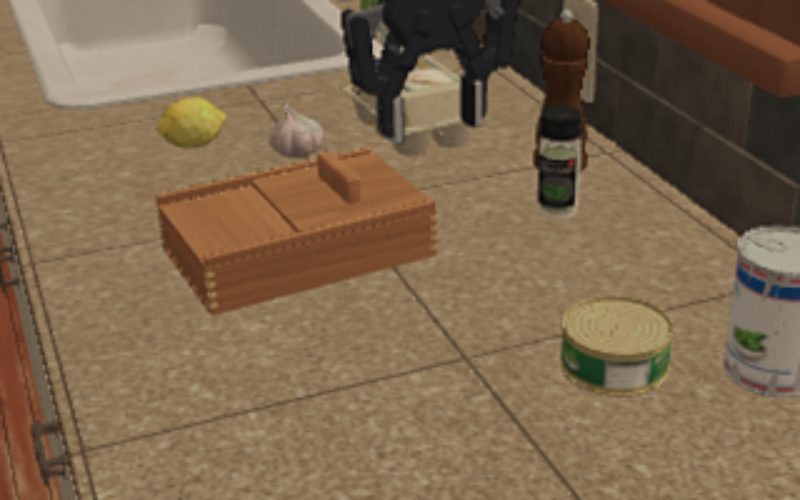

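Side view: the cover is shut with its bar at (338,175), and the tin and jar are where they were. To be sure nothing dragged back on release, I'll give the bar one last push from its near side with closed fingers.

```bash
python3 -c "
from h import *
go(b2w([.008,0,.083]),BY+np.pi/2)"
```

```text
pos [ 0.5801 -0.1136  0.193 ] box [ 0.0475 -0.1794  0.193 ] x [-0.1    0.995  0.001] j [-0.31  0.22  0.17  1.53  0.    1.16]
delta [ 0.1793 -0.0396  0.1102] rot [-0.    -0.001 -0.001] F [-0.8 -0.1 -0.4]
```

Call:
inch_along(ticks=[0.0,0.045,-0.01,0,0,0,0,0.0,0.045,-0.01,0,0,0,0,0.0,0.045,-0.01,0,0,0,0,0.0,0.045,-0.01,0,0,0,0,0.0,0,0,0.05,0,0,0,0.0,0,0,0.04,0,0,0,0.0,0,0,0.018,0,0,0,0.0,0,0,0,0,0,0,0.0,0,0.006,0,0,0,0,0.0,0,0.004,0,0,0,0,0.0,0,0,0,0,0,0])

```text
time: 24.82
tool_pos: [0.5337, 0.0619, 0.0869]
eef_rot: [0.001, 0.671, 0.742, 0.001]
ft_force: [0.1, 0.2, 0.5]
opening: -0.0002
finger_force: 0.0
```

Call:
inch_along(ticks=[0.0,0,0.004,0,0,0,0,0.0,0,0.003,0,0,0,0,0.0,0,0,0,0,0,0])

```text
time: 25.2
tool_pos: [0.5389, 0.0626, 0.0853]
eef_rot: [-0.0, 0.671, 0.742, -0.0]
ft_force: [-1.5, 0.7, 1.3]
opening: -0.0003
finger_force: 0.6
```

Call:
inch_along(ticks=[0.0,0,0.003,0,0,0,0,0.0,0,0.003,0,0,0,0,0.0,0,0,0,0,0,0])

```text
time: 25.58
tool_pos: [0.5395, 0.0627, 0.0851]
eef_rot: [-0.004, 0.671, 0.742, -0.005]
ft_force: [-14.0, -2.5, 10.1]
opening: -0.0001
finger_force: 7.3
```

Call:
inch_along(ticks=[0.0,0,0.003,0,0,0,0,0.0,0,0.002,0,0,0,0,0.0,0,0,0,0,0,0])

```text
time: 25.95
tool_pos: [0.5399, 0.0628, 0.0849]
eef_rot: [-0.007, 0.671, 0.742, -0.009]
ft_force: [-24.1, -3.6, 17.6]
opening: -0.0003
finger_force: 12.8
```

Call:
inch_along(ticks=[0.0,0,-0.012,0,0,0,0,0.0,0,-0.012,0,0,0,0,0.0,0,0,-0.04,0,0,0,0.0,0,0,-0.06,0,0,0,0.0,0,0,-0.02,0,0,0,0.0,0,0,0,0,0,0])

```text
time: 26.7
tool_pos: [0.5281, 0.0615, 0.2082]
eef_rot: [0.002, 0.671, 0.742, 0.002]
ft_force: [0.3, 0.3, 0.6]
opening: 0.0001
finger_force: 0.0
```

```bash
python3 -c "
from h import *
print(arm.job_done())"
```

```text
the job is handed in; nothing more can be done
None
```

The peeler lies flat in the box's -y lane (the free one) with its blade under the deck, the cover is pushed shut to its stop, the tin and jar are where they were, and the job was handed in at about 27 s; the judge's verdict was not shown.

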